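Load a block into a dowelling jig by fingertip and close its toggle clamp

ROBOT

A 6-joint arm with a two-finger parallel gripper is mounted at the origin on a cart in front of the work surface, level with it; the furniture and walls round the work are solid. World frame = base frame: x ahead of the robot, y to its left, z up, the work surface at z = 0. Lengths are in mm, angles in rad, forces in N, time in s.
With the tool pointing down it reaches from about 300 to 825 mm from the base axis. Payload 5.4 kg.
Tool frame: the origin (TCP) lies on the centre line of the jaws, within the pads' length; the fingertips stand ctrl.tip_extent ahead of it and the grasp point (between the pads) is the TCP (ctrl.tip_extent is the distance from the TCP to the fingertips, in mm); z points along the fingers, y is the line along which they close (so a half turn about z gives the same grasp; the last joint's range is limited). The gripper opens to 92 mm and grips with 3 to 60 N. Pads are 20 mm wide; open, the fingers measure 128 mm over their backs; the gripper's body (75 mm by 189 mm) begins 69 mm behind the grasp point.
Start: joints at [-1.415, 0.158, 1.597, -0, 1.386, -0.21], TCP at [205.651, -536.949, 233.601] pointing down, gripper open.
Joint ranges: [-2.91, 2.91], [-0.94, 2.29], [0.18, 2.7], [-1.29, 4.43], [0.17, 2.64], [-3, 3]. Speed limits (rad/s): [2.57, 2.57, 3.14, 3.14, 3.14, 3.14].

INTERFACE

Orientations are given as a 3x3 rotation matrix whose columns are the frame's x, y, z axes.
In Python, from workcell import ctrl, eyes gives the robot as it stands.
- The arm moves only by the tool arm_command, never from a script. Its argument "series" is a list of rows, each an object of numbers: "dx", "dy", "dz": the shift along the tool's x, y, z in m; "spin": the turn about the tool's z in degrees; "jaw": the closure, from -1 (fully open) to 1 (shut). A call has exactly 8 rows; each row is the pose to reach, as a shift and turn from the pose commanded when the call began, along the tool's axes at that moment; what a row does not reach only later rows make up. A row lasts 1/8 s, in which the tool goes at most 62.5 mm and 10.7 degrees, less where a joint would pass 70% of its speed; a pose out of reach is approached as far as the arm can. A call with a gripper value outside its range is refused whole. The fingers move at their own pace and stop on an object; the grip force is fixed at half the most. Time passes only in rows, so rows that repeat a pose let the fingers close, or fill a call up. It gives the time, the measured TCP pose, the force, the opening and the grip force at its end, in the units of the state.
- ctrl.get_obs(): the state, without advancing time (a new reading comes with each control period).
- eyes.read_camera(name): name is "scene" or "top" or "wrist"; returns a dict with "pixels" (420x560x3 uint8, red, green, blue), "fx", "fy", "cx", "cy" (pixels), "extrinsics" (4x4, takes a point from camera to world coordinates). Camera axes: x right, y up, looking along -z (the intrinsics and any distortion apply to the point x, -y, -z); pixel columns grow to the right and rows downward; lengths in mm; the calibration is good to about 2 mm. A picture is of the moment at which its call begins. There is no depth.
- ctrl.job_done(): hands the job in; it is judged then, once.
The state is a dict: "t": time; "joints": joint angles; "joint_vel": joint speeds; "joint_efforts": joint torques, N m; "ee_pos": TCP position; "ee_rot": TCP orientation; "contact_force": force on the tool from outside, world axes, zero at the start; "moment": the same for the moment, N m; "grip_width": finger opening in mm; "grip_force": force on a finger pad.
Only numpy, scipy, OpenCV 4.12 (cv2) and the standard library are available. Lean on these libraries where they do the work, as an engineer would, in place of code of your own. Each camera call takes 0.05 s, during which the arm holds its last target. There are 200 camera calls.

TASK

Load the wooden block that lies loose on the dowelling jig, pushing it with the fingertips and never lifting it: first push lightly on its long side until it sits flush along the wooden fence, then push lightly on its end to slide it along the fence until the other end meets the aluminium drill-bush block, and last press the toggle clamp's handle all the way down so that its rubber tip holds the block there. Leave the two dowels on the jig and the things around it where they are, and take the hand away at the end.

Things in the scene. Friction and masses are not known exactly. Their poses are not given: they have to be found in the camera images.
- jig: Dowelling jig fixed to the table: grey laminated board 225 x 265 mm, 18 mm thick, with fence, drill-bush block and toggle clamp. Origin on the table, below the inner corner of fence face and bush-block face; 'jig x, y, z' below are mm in this frame. x runs along the fence away from the bush block, y from the work to the fence and clamp, z up. Board: x -55 to 170, y -120 to 144, top z 18.
- fence_face (a point): Point on the wooden fence's face, at jig x 84, y 0, z 26 (axes as the jig). Fence: a bar along jig x from 0 to 168, y 0 to 22, top at z 34. The block's long side goes flush against this face (block centre then at jig y -25).
- bush_face (a point): Point on the inner face of the aluminium drill-bush block, at jig x 0, y -25, z 28 (axes as the jig). The block of metal: x -28 to 0, y -58 to 8, top z 54 with two screw heads up to z 59; two 8 mm drill holes run through it along x. The wood's end goes against this face (its centre then at jig x 42.5).
- blank: The work: a plain pale wood block 50 x 85 x 20 mm (own x, y, z; about 53 g), lying flat and loose on the jig's board, a few centimetres off the fence and off the bush block and slightly askew. Origin at the centre of its underside; its long axis (own y) lies roughly along the jig's x.
- clamp_handle (a joint): Angle of the toggle clamp's handle about handle_pivot, rad: 0 = open as at the start, 0.96 = fully down. Open, it points to jig +y and 55 degrees up (end at y 157, z 140); down, level to +y (end y 206). It stays where left; pushing at the grip takes about 3 to 8 N, most just before the dead point at 0.91 rad, past which it stays locked.
- handle_pivot (a point): Pivot of the clamp's handle, at jig x 35, y 90, z 45 (axes as the jig); the handle swings in the plane jig x 35. The clamp's base plate behind the fence covers x 15 to 55, y 29 to 107. While the clamp is open its arm stands upright at about y 34 to 75, up to z 135; closing the handle swings the arm over the fence and down on the block.
- handle_grip (a point): Point on the axis of the handle's black round grip (17 mm thick, from 34 to 116 mm from the pivot), 90 mm from the pivot; moves with the handle.
- clamp_tip: Rubber tip, 17 mm across, under the clamp's arm, springy by up to 7 mm; comes down on the block at about jig x 35, y -25 and presses it with about 8 N when the handle is fully down. Origin at the centre of its lower face.
- dowel_long: Wooden dowel stick 16 x 120 x 16 mm lying loose on the jig's board beside the clamp, at about jig x 130, y 82 mm; origin at the centre of its underside. To be left alone.
- dowel_short: Wooden dowel stick 14 x 110 x 14 mm lying loose on the jig's board on the clamp's other side, at about jig x -25, y 80 mm; origin as above. To be left alone.
- next_block: Another wooden block, 55 x 75 x 22 mm, on the table to the left of the jig. To be left alone.
- tin: Round metal tin, 68 mm across and 26 mm high, on the table to the left. To be left alone.
- spanner: Combination spanner 135 mm long, on the table behind the jig. To be left alone.
Not all that is in view belongs to the job. Leave any blue look-alike of the blank alone.

How it is judged (in metres and radians):
On the way, in this order (a step that is already met when the one before it is completed fails the run):
1. the block is pushed flush against the fence (y of blank in the frame of jig above -0.0275 m and angle between the y axis of blank and the x axis of jig, either way round below 0.04 rad), for 0.2 s.
2. the block is pushed along the fence until its end meets the drill-bush block (all of step 1 and x of blank in the frame of jig below 0.0455 m), for 0.2 s.
3. the clamp's handle is pressed all the way down and the rubber tip bears on the block (all of step 2 and value of joint clamp_handle above 0.92 rad and contact force between clamp_tip and blank above 3 N), for 0.2 s.
At the end, for the whole second after the job is handed in: The block lies against the fence (within 2.5 mm, parallel within 0.04 rad) and against the drill-bush block (within 3 mm), the clamp's handle is down past its dead point (above 0.92 rad) and the rubber tip presses on the block with more than 3 N; the block is at rest (all of step 3 and linear speed of blank below 0.01 m/s); the robot touches nothing.
It fails at once if the block is lifted or tipped (z of blank in the frame of jig above 0.024 m or angle between blank's own z axis and vertical above 0.12 rad).
It fails at once if the fingers push the block hard (over 30 N) instead of lightly (contact force between the fingers and blank above 30 N).
It fails at once if the block is pushed with the arm or the gripper's body instead of the fingers (contact force between the arm and blank above 2 N).
It fails at once if a dowel or another thing that should be left alone is moved by more than 15 mm (distance of any of dowel_long, dowel_short, next_block, tin, spanner from where it was at the start of the episode above 0.015 m).
It also fails if it takes over 61 s, if anything falls off the work surface, if the arm or the gripper's body presses on something with over 40 N, if the wrist force passes 120 N, or if a joint passes its speed limit or range.

## Working session

There is one attempt and no reset: what is moved stays moved. The work goes in short steps, Python scripts to look and compute and a tool call to move; the robot and the scene stay as the last step left them, time stands still between calls to the robot, and variables do not carry over. Pictures are saved under pics/ and viewed, at most 10 in all, crops included, and the job is handed in when it is done.

Besides the shell and the picture viewer there is one more tool, called as name(argument=value, ...) on one line, values as JSON. arm_command: Moves the arm, as the interface text tells. Its arguments: {"type":"object","properties":{"series":{"type":"array","items":{"type":"object","properties":{"dx":{"type":"number"},"dy":{"type":"number"},"dz":{"type":"number"},"spin":{"type":"number"},"jaw":{"type":"number"}}}}},"required":["series"]}

```bash
mkdir -p pics; python3 - <<'E'
from workcell import ctrl, eyes
import cv2
o=ctrl.get_obs(); print(o, ctrl.tip_extent)
for n in("scene","top"):
    c=eyes.read_camera(n); cv2.imwrite(f"pics/{n}0.png",c["pixels"][:,:,::-1]); print(n,c["fx"],c["fy"],c["cx"],c["cy"],c["extrinsics"].round(3).tolist(),[k for k in c])
E
```

```text
{'t': 0.0, 'joints': array([-1.41508765e+00,  1.59033436e-01,  1.59818799e+00, -8.29889974e-06,
        1.38618236e+00, -2.10090432e-01]), 'joint_vel': array([-3.42315551e-03,  5.71267664e-04, -1.20975213e-03,  3.27227479e-04,
        8.86411341e-04,  9.91372601e-05]), 'joint_efforts': array([-5.46841420e-04, -3.85569477e+01, -3.22112203e+01,  7.02176057e-02,
        3.78897123e-02, -1.54397849e-04]), 'ee_pos': array([ 205.56766235, -536.38783418,  232.64980754]), 'ee_rot': array([[ 9.33837729e-01,  3.57696816e-01, -2.88929794e-04],
       [ 3.57696741e-01, -9.33836091e-01,  1.78795451e-03],
       [ 3.69732564e-04, -1.77300862e-03, -9.99998360e-01]]), 'contact_force': array([ 0.34858491, -0.39650056,  0.43507639]), 'moment': array([-0.05420741, -0.00705089,  0.05061745]), 'grip_force': 0.0, 'grip_width': 91.51502480928323} 19.0
scene 510.9860658113354 510.9860658113354 290.3121554292223 216.2623028673579 [[-0.846, 0.223, -0.485, 4.351], [-0.534, -0.354, 0.768, 1152.278], [-0.0, 0.908, 0.418, 610.689], [0.0, 0.0, 0.0, 1.0]] ['pixels', 'fx', 'fy', 'cx', 'cy', 'extrinsics']
top 499.79465739880266 499.79465739880266 271.31985887022705 202.80573987248007 [[0.095, 0.973, -0.211, 280.295], [-0.995, 0.094, -0.015, 251.153], [0.006, 0.211, 0.977, 1326.364], [0.0, 0.0, 0.0, 1.0]] ['pixels', 'fx', 'fy', 'cx', 'cy', 'extrinsics']
```

View pics/top0.png

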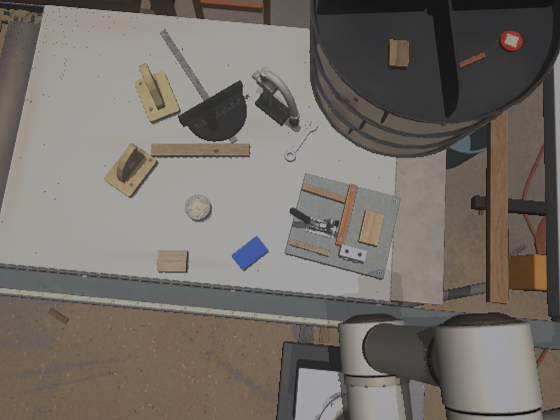

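View pics/scene0.png

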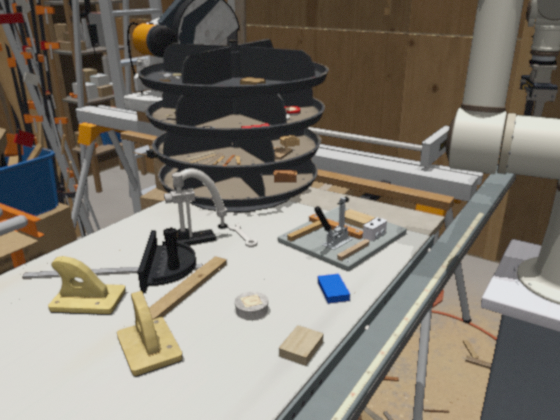

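The top view shows the jig (board corners about (306,175), (399,197), (382,278), (286,255)). Candidates for the blank:
- pale block on the board at (371,228)
- next_block at (172,261)
- blue look-alike at (250,253)
- block in the tower at (398,53)

I choose (371,228): it lies on the jig beside the fence and bush block.

```bash
cat > h.py <<'E'
import numpy as np, cv2
from workcell import ctrl, eyes
def ray(c,px):
    px=np.atleast_2d(px).astype(float)
    d=np.c_[(px[:,0]-c["cx"])/c["fx"],-(px[:,1]-c["cy"])/c["fy"],-np.ones(len(px))]
    E=c["extrinsics"]; return E[:3,3],d@E[:3,:3].T
def onz(c,px,z):
    o,d=ray(c,px); return o+d*((z-o[2])/d[:,2])[:,None]
def proj(c,P):
    E=c["extrinsics"]; q=(np.atleast_2d(P)-E[:3,3])@E[:3,:3]
    return np.c_[c["cx"]+c["fx"]*q[:,0]/-q[:,2],c["cy"]-c["fy"]*q[:,1]/-q[:,2]]
def rigid(J,W):
    J,W=np.array(J,float)[:,:2],np.array(W)[:,:2]
    a,b=J-J.mean(0),W-W.mean(0)
    th=np.arctan2((a[:,0]*b[:,1]-a[:,1]*b[:,0]).sum(),(a*b).sum())
    R=np.array([[np.cos(th),-np.sin(th)],[np.sin(th),np.cos(th)]])
    t=W.mean(0)-R@J.mean(0); return th,t,np.linalg.norm(J@R.T+t-W,axis=1)
E
python3 - <<'E'
from h import *
c=eyes.read_camera("top")
P=onz(c,[(399,197),(306,175),(286,255),(382,278)],18)
th,t,r=rigid([(170,-120),(170,144),(-55,144),(-55,-120)],P)
print(P.round(),th,t,r)
im=c["pixels"][165:290,275:410,::-1]
cv2.imwrite("pics/crop.png",cv2.resize(im,None,fx=4.7,fy=4.7,interpolation=cv2.INTER_CUBIC))
E
```

```text
[[612. -70.  18.]
 [649. 184.  18.]
 [427. 219.  18.]
 [392. -35.  18.]] -0.14803327348008158 [461.2438035   71.40794992] [2.74315125 4.79901113 3.05327964 5.25565927]
```

View pics/crop.png

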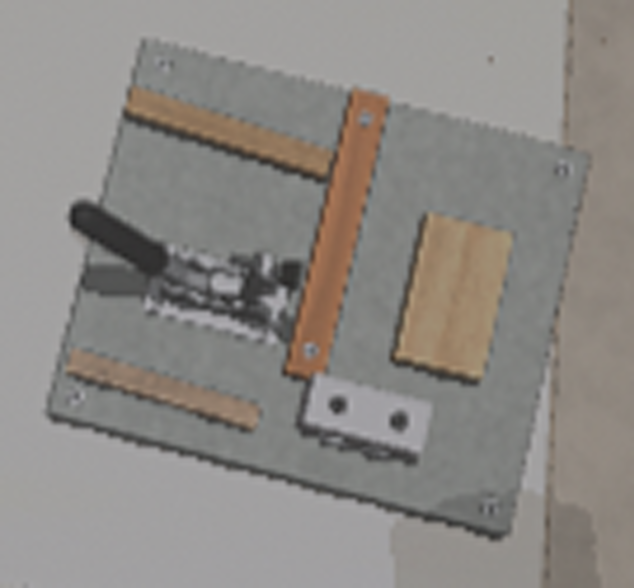

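The crop shows the whole jig clearly: blank corners at crop (425,213), (512,234), (480,380), (395,358); fence, bush block and black handle as described. The choice is confirmed: a pale block on the board right of the fence.

```bash
cat >> h.py <<'E'
def toolshift(th,t,jig,spin_to=True):
    """shift in tool axes (mm) from measured pose to jig-frame TCP point; spin (deg) to put tool y on jig x"""
    o=ctrl.get_obs(); R=np.array([[np.cos(th),-np.sin(th)],[np.sin(th),np.cos(th)]])
    w=np.r_[R@np.array(jig[:2])+t,jig[2]]
    ty=o["ee_rot"][:,1]; a=np.degrees(np.arctan2(ty[1],ty[0])-th)
    tj=R.T@(o["ee_pos"][:2]-t)
    print("now jig",tj.round(1),o["ee_pos"][2].round(1),"shift",((w-o["ee_pos"])@o["ee_rot"]).round(1),"spin",round(a,2),"F",o["contact_force"].round(1),"t",o["t"])
E
python3 - <<'E'
from h import *
c=eyes.read_camera("top")
f=lambda L:(np.array(L,float)/4.7+[275,165]-.4)
W=[*onz(c,f([(590,155),(144,40),(52,412),(508,530)]),18),*onz(c,f([(350,92),(388,98),(325,375),(287,370)]),34)]
th,t,r=rigid([(170,-120),(170,144),(-55,144),(-55,-120),(168,22),(168,0),(0,0),(0,22)],W)
print(th,t,r.round(1))
B=onz(c,f([(425,213),(512,234),(480,380),(395,358)]),38)[:,:2]
R=np.array([[np.cos(th),-np.sin(th)],[np.sin(th),np.cos(th)]])
print(((B-t)@R).round(1))
toolshift(th,t,(65,-40,300))
E
```

```text
-0.1586915510213757 [464.13312666  72.29204021] [2.5 1.2 3.2 2.9 3.6 1.8 3.3 0.8]
[[105.7 -33. ]
 [106.3 -82.7]
 [ 21.4 -82.4]
 [ 21.5 -34.4]]
now jig [-159.1 -642.1] 233.0 shift [ 495.5 -409.   -66.4] spin -59.95 F [ 0.   0.4 -0.8] t 0.2
```

arm_command(series=[{"dx": 0.035,"dy": -0.03,"dz": -0.03,"spin": -8,"jaw": 0.2},{"dx": 0.07,"dy": -0.06,"dz": -0.066,"spin": -16,"jaw": 0.2},{"dx": 0.11,"dy": -0.09,"dz": -0.066,"spin": -24,"jaw": 0.2},{"dx": 0.15,"dy": -0.12,"dz": -0.066,"spin": -32,"jaw": 0.2},{"dx": 0.19,"dy": -0.155,"dz": -0.066,"spin": -40,"jaw": 0.2},{"dx": 0.23,"dy": -0.19,"dz": -0.066,"spin": -48,"jaw": 0.2},{"dx": 0.27,"dy": -0.222,"dz": -0.066,"spin": -56,"jaw": 0.2},{"dx": 0.31,"dy": -0.255,"dz": -0.066,"spin": -60,"jaw": 0.2}])

```text
t: 1.2
ee_pos: [404.4, -186.3, 299.6]
ee_rot: [[0.155, 0.988, 0.0], [0.988, -0.155, -0.0], [-0.0, 0.0, -1.0]]
contact_force: [0.0, 0.4, -1.0]
grip_width: 36.7
grip_force: 0.0
```

```bash
python3 - <<'E'
from h import *
toolshift(-.1587,np.array([464.1,72.3]),(55,-70,300)); o=ctrl.get_obs(); print(o["grip_width"],o["joints"].round(2))
E
```

```text
now jig [ -18.  -264.8] 299.6 shift [194.6  73.7  -0.4] spin 0.2 F [ 0.   0.4 -1. ] t 1.2
36.65160594154402 [-0.7  -0.23  1.84  0.    1.53 -0.55]
```

arm_command(series=[{"dx": 0.05,"dy": 0.018,"dz": 0,"spin": 0,"jaw": 0.2},{"dx": 0.1,"dy": 0.037,"dz": 0,"spin": 0,"jaw": 0.2},{"dx": 0.14,"dy": 0.052,"dz": 0,"spin": 0,"jaw": 0.2},{"dx": 0.165,"dy": 0.065,"dz": 0,"spin": 0,"jaw": 0.2},{"dx": 0.165,"dy": 0.074,"dz": 0,"spin": 0,"jaw": 0.2},{"dx": 0.165,"dy": 0.074,"dz": 0,"spin": 0,"jaw": 0.2},{"dx": 0.165,"dy": 0.074,"dz": 0,"spin": 0,"jaw": 0.2},{"dx": 0.165,"dy": 0.074,"dz": 0,"spin": 0,"jaw": 0.2}])

```text
t: 2.2
ee_pos: [502.6, -37.3, 299.7]
ee_rot: [[0.158, 0.987, -0.0], [0.987, -0.158, -0.0], [-0.0, -0.0, -1.0]]
contact_force: [-0.2, 1.2, 0.5]
grip_width: 36.9
grip_force: 0.0
```

```bash
python3 - <<'E'
from h import *
c=eyes.read_camera("wrist"); cv2.imwrite("pics/w1.png",c["pixels"][:,:,::-1]); np.save("w1.npy",c,allow_pickle=True)
toolshift(-.1587,np.array([464.1,72.3]),(55,-115,150)); print(c["extrinsics"].round(2).tolist())
E
```

```text
now jig [  55.4 -102.1] 299.7 shift [-12.9  -0.4 149.7] spin -0.01 F [-0.8  0.8 -0.9] t 2.25
[[0.99, 0.15, 0.04, 514.65], [-0.16, 0.95, 0.26, 35.08], [-0.0, -0.26, 0.97, 450.0], [0.0, 0.0, 0.0, 1.0]]
```

View pics/w1.png

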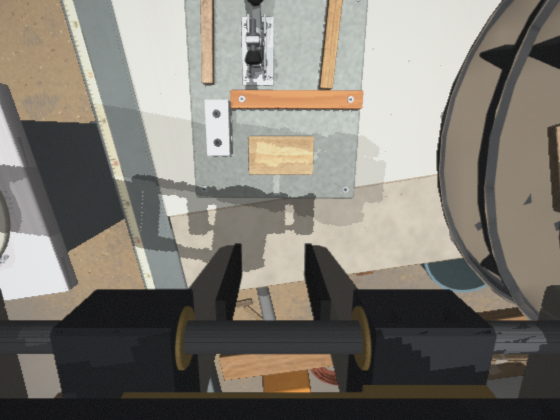

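The wrist view shows the jig: fence at (231–363, 90–108), blank about (249–313, 137–174), bush block (206–230, 100–155), tower rim at right (440,170). I'll measure these by mask, and check where the tower is.

```bash
cat > m.py <<'E'
from h import *
def measure(c,name=None,th=None,t=None):
    im=c["pixels"]; hsv=cv2.cvtColor(im,cv2.COLOR_RGB2HSV)
    out={}
    for n,lo,hi in(("fence",(5,130,80),(13,255,255)),("wood",(14,60,120),(25,200,255))):
        m=cv2.inRange(hsv,lo,hi); m[230:]=0; m=cv2.morphologyEx(m,cv2.MORPH_CLOSE,np.ones((5,5)))
        cs,_=cv2.findContours(m,cv2.RETR_EXTERNAL,cv2.CHAIN_APPROX_NONE)
        out[n]=[(cv2.contourArea(k),cv2.minAreaRect(k)) for k in cs if cv2.contourArea(k)>400]
    return out
E
python3 - <<'E'
from m import *
c=np.load("w1.npy",allow_pickle=True).item()
for n,l in measure(c).items():
    for a,r in l: print(n,a,[tuple(np.round(v,1)) if np.ndim(v) else round(v,2) for v in r], onz(c,cv2.boxPoints(r),34 if n=="fence" else 38)[:,:2].round(1).tolist())
# tower block on top tray
T=eyes.read_camera("top"); S=eyes.read_camera("scene")
o1,d1=ray(T,(398,53)); o2,d2=ray(S,(253,80))
A=np.c_[d1[0],-d2[0]]; s=np.linalg.lstsq(A,o2-o1,rcond=None)[0]; print("tower obj",o1+s[0]*d1[0],o2+s[1]*d2[0])
for z in (0,100,200,300,400): print(z,onz(T,(400,157),z).round(0),onz(c,(439,165),z).round(0))
E
```

```text
fence 1716.0 [(np.float64(296.0), np.float64(99.0)), (np.float64(130.1), np.float64(17.1)), 0.53] [[466.5, 72.0], [470.6, 91.9], [631.0, 64.7], [629.1, 44.4]]
wood 2405.0 [(np.float64(281.0), np.float64(155.0)), (np.float64(64.0), np.float64(38.0)), -0.0] [[474.5, -14.8], [483.2, 33.3], [564.3, 20.3], [558.2, -28.2]]
wood 1675.5 [(np.float64(314.0), np.float64(78.2)), (np.float64(84.8), np.float64(152.6)), 43.05] [[467.5, 73.9], [609.3, 174.1], [676.4, 102.1], [534.0, -9.6]]
wood 813.5 [(np.float64(206.5), np.float64(41.0)), (np.float64(82.0), np.float64(11.0)), 90.0] [[455.5, 192.2], [468.1, 190.2], [449.7, 103.9], [436.3, 106.1]]
wood 8697.0 [(np.float64(36.1), np.float64(63.3)), (np.float64(141.9), np.float64(80.4)), 73.54] [[197.2, 226.9], [293.6, 234.6], [293.5, 83.7], [186.4, 72.3]]
tower obj [831.33901539  32.05428667 371.85252416] [829.55552002  30.90548952 371.08659832]
0 [[731. -72.   0.]] [[743. -50.   0.]]
100 [[697. -48. 100.]] [[692. -31. 100.]]
200 [[663. -23. 200.]] [[641. -12. 200.]]
300 [[629.   1. 300.]] [[591.   7. 300.]]
400 [[595.  25. 400.]] [[540.  26. 400.]]
```

arm_command(series=[{"dx": -0.012,"dy": 0.009,"dz": 0.03,"spin": 0,"jaw": 0.2},{"dx": -0.012,"dy": 0.009,"dz": 0.08,"spin": 0,"jaw": 0.2},{"dx": -0.012,"dy": 0.009,"dz": 0.13,"spin": 0,"jaw": 0.2},{"dx": -0.012,"dy": 0.009,"dz": 0.18,"spin": 0,"jaw": 0.2},{"dx": -0.012,"dy": 0.009,"dz": 0.22,"spin": 0,"jaw": 0.2},{"dx": -0.012,"dy": 0.009,"dz": 0.245,"spin": 0,"jaw": 0.2},{"dx": -0.012,"dy": 0.009,"dz": 0.257,"spin": 0,"jaw": 0.2},{"dx": -0.012,"dy": 0.009,"dz": 0.257,"spin": 0,"jaw": 0.2}])

```text
t: 3.35
ee_pos: [509.7, -49.9, 42.4]
ee_rot: [[0.157, 0.988, -0.001], [0.988, -0.157, 0.0], [0.0, -0.001, -1.0]]
contact_force: [-0.5, 0.5, 0.3]
grip_width: 36.5
grip_force: 0.0
```

```bash
python3 - <<'E'
from h import *
c=eyes.read_camera("wrist"); cv2.imwrite("pics/w2.png",c["pixels"][:,:,::-1])
toolshift(-.163,np.array([464.7,72.]),(62,-60,43))
E
```

```text
now jig [  65.  -113.1] 43.3 shift [53.1 -2.7  0.3] spin 0.29 F [ 0.6 -0.1 -0.3] t 3.4
```

View pics/w2.png

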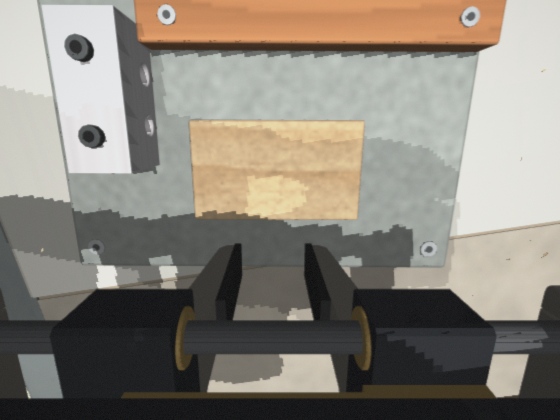

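The close view shows the blank (190–364, 121–218) parallel to the fence base line (152–478, 50), with both fingertips in front of its long side.

arm_command(series=[{"dx": 0.008,"dy": -0.003,"dz": 0,"spin": 0,"jaw": 0.2},{"dx": 0.014,"dy": -0.003,"dz": 0,"spin": 0,"jaw": 0.2},{"dx": 0.02,"dy": -0.003,"dz": 0,"spin": 0,"jaw": 0.2},{"dx": 0.026,"dy": -0.003,"dz": 0,"spin": 0,"jaw": 0.2},{"dx": 0.032,"dy": -0.003,"dz": 0,"spin": 0,"jaw": 0.2},{"dx": 0.037,"dy": -0.003,"dz": 0,"spin": 0,"jaw": 0.2},{"dx": 0.042,"dy": -0.003,"dz": 0,"spin": 0,"jaw": 0.2},{"dx": 0.046,"dy": -0.003,"dz": 0,"spin": 0,"jaw": 0.2}])

```text
t: 4.4
ee_pos: [514.2, -3.7, 42.6]
ee_rot: [[0.157, 0.988, -0.0], [0.988, -0.157, 0.0], [-0.0, -0.0, -1.0]]
contact_force: [0.4, -0.3, 0.9]
grip_width: 36.3
grip_force: 0.2
```

arm_command(series=[{"dx": 0.001,"dy": 0,"dz": 0,"spin": 0,"jaw": 0.2},{"dx": 0.001,"dy": 0,"dz": 0,"spin": 0,"jaw": 0.2},{"dx": 0.002,"dy": 0,"dz": 0,"spin": 0,"jaw": 0.2},{"dx": 0.002,"dy": 0,"dz": 0,"spin": 0,"jaw": 0.2},{"dx": 0.003,"dy": 0,"dz": 0,"spin": 0,"jaw": 0.2},{"dx": 0.003,"dy": 0,"dz": 0,"spin": 0,"jaw": 0.2},{"dx": 0.004,"dy": 0,"dz": 0,"spin": 0,"jaw": 0.2},{"dx": 0.004,"dy": 0,"dz": 0,"spin": 0,"jaw": 0.2}])

```text
t: 5.4
ee_pos: [514.8, 0.0, 42.6]
ee_rot: [[0.157, 0.988, 0.0], [0.988, -0.157, 0.0], [0.0, -0.0, -1.0]]
contact_force: [0.7, 0.8, -0.5]
grip_width: 36.7
grip_force: 0.0
```

```bash
python3 - <<'E'
from h import *
c=eyes.read_camera("wrist"); cv2.imwrite("pics/w3.png",c["pixels"][:,:,::-1])
toolshift(-.163,np.array([464.7,72.]),(62,-60,43))
E
```

```text
now jig [ 61.2 -62.9] 42.6 shift [ 2.9  0.8 -0.4] spin 0.3 F [-0.5  0.7  0.6] t 5.45
```

View pics/w3.png

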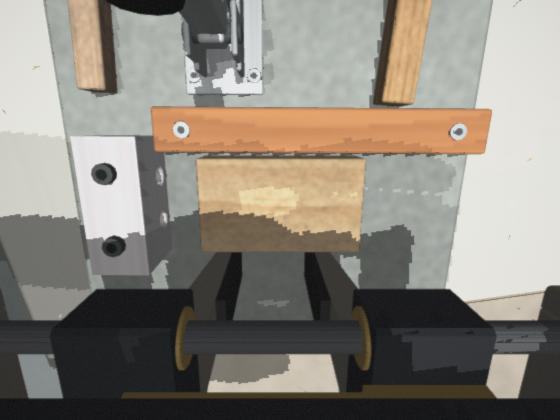

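The blank's far edge (row 157) is about 2 mm from the fence edge (row 153), still square; creeping on while watching force.

arm_command(series=[{"dx": 0.0005,"dy": 0,"dz": 0,"spin": 0,"jaw": 0.2},{"dx": 0.0005,"dy": 0,"dz": 0,"spin": 0,"jaw": 0.2},{"dx": 0.001,"dy": 0,"dz": 0,"spin": 0,"jaw": 0.2},{"dx": 0.001,"dy": 0,"dz": 0,"spin": 0,"jaw": 0.2},{"dx": 0.0015,"dy": 0,"dz": 0,"spin": 0,"jaw": 0.2},{"dx": 0.0015,"dy": 0,"dz": 0,"spin": 0,"jaw": 0.2},{"dx": 0.002,"dy": 0,"dz": 0,"spin": 0,"jaw": 0.2},{"dx": 0.002,"dy": 0,"dz": 0,"spin": 0,"jaw": 0.2}])

```text
t: 6.45
ee_pos: [515.2, 2.0, 42.6]
ee_rot: [[0.157, 0.988, 0.0], [0.988, -0.157, 0.0], [0.0, -0.0, -1.0]]
contact_force: [-0.4, -0.8, -0.2]
grip_width: 36.7
grip_force: 0.0
```

arm_command(series=[{"dx": 0.0002,"dy": 0,"dz": 0,"spin": 0,"jaw": 0.2},{"dx": 0.0004,"dy": 0,"dz": 0,"spin": 0,"jaw": 0.2},{"dx": 0.0006,"dy": 0,"dz": 0,"spin": 0,"jaw": 0.2},{"dx": 0.0008,"dy": 0,"dz": 0,"spin": 0,"jaw": 0.2},{"dx": 0.001,"dy": 0,"dz": 0,"spin": 0,"jaw": 0.2},{"dx": 0.001,"dy": 0,"dz": 0,"spin": 0,"jaw": 0.2},{"dx": 0.001,"dy": 0,"dz": 0,"spin": 0,"jaw": 0.2},{"dx": 0.001,"dy": 0,"dz": 0,"spin": 0,"jaw": 0.2}])

```text
t: 7.45
ee_pos: [515.1, 2.4, 42.6]
ee_rot: [[0.157, 0.988, -0.001], [0.988, -0.157, -0.001], [-0.001, -0.001, -1.0]]
contact_force: [-1.7, -4.5, 2.0]
grip_width: 36.9
grip_force: 2.6
```

arm_command(series=[{"dx": 0.0003,"dy": 0,"dz": 0,"spin": 0,"jaw": 0.2},{"dx": 0.0005,"dy": 0,"dz": 0,"spin": 0,"jaw": 0.2},{"dx": 0.0005,"dy": 0,"dz": 0,"spin": 0,"jaw": 0.2},{"dx": 0.0005,"dy": 0,"dz": 0,"spin": 0,"jaw": 0.2},{"dx": 0.0005,"dy": 0,"dz": 0,"spin": 0,"jaw": 0.2},{"dx": 0.0005,"dy": 0,"dz": 0,"spin": 0,"jaw": 0.2},{"dx": 0.0005,"dy": 0,"dz": 0,"spin": 0,"jaw": 0.2},{"dx": 0.0005,"dy": 0,"dz": 0,"spin": 0,"jaw": 0.2}])

```text
t: 8.45
ee_pos: [515.0, 2.5, 42.6]
ee_rot: [[0.157, 0.988, -0.001], [0.988, -0.157, -0.002], [-0.002, -0.001, -1.0]]
contact_force: [-3.7, -6.5, 2.2]
grip_width: 36.8
grip_force: 3.4
```

Flush, at about 7 N. Now back off and lift while closing the jaws.

arm_command(series=[{"dx": -0.01,"dy": 0,"dz": 0,"spin": 0,"jaw": 0.2},{"dx": -0.03,"dy": 0,"dz": 0,"spin": 0,"jaw": 0.2},{"dx": -0.04,"dy": 0,"dz": -0.03,"spin": 0,"jaw": 0.6},{"dx": -0.04,"dy": 0,"dz": -0.07,"spin": 0,"jaw": 1},{"dx": -0.04,"dy": 0,"dz": -0.11,"spin": 0,"jaw": 1},{"dx": -0.04,"dy": 0,"dz": -0.13,"spin": 0,"jaw": 1},{"dx": -0.04,"dy": 0,"dz": -0.13,"spin": 0,"jaw": 1},{"dx": -0.04,"dy": 0,"dz": -0.13,"spin": 0,"jaw": 1}])

```text
t: 9.45
ee_pos: [508.4, -35.8, 171.3]
ee_rot: [[0.157, 0.988, -0.002], [0.988, -0.157, 0.001], [0.001, -0.002, -1.0]]
contact_force: [-0.6, -0.2, -0.2]
grip_width: 0.5
grip_force: 0.0
```

```bash
python3 - <<'E'
from m import *
c=eyes.read_camera("wrist"); cv2.imwrite("pics/w4.png",c["pixels"][:,:,::-1])
for n,l in measure(c).items():
    for a,r in l: print(n,a,[np.round(v,1) for v in r],onz(c,cv2.boxPoints(r),34 if n=="fence" else 38)[:,:2].round(1).tolist())
toolshift(-.163,np.array([464.7,72.]),(125,-27,172))
E
```

```text
fence 4424.5 [array([301.5,  87.5]), array([191.,  27.]), np.float64(-0.0)] [[466.3, 70.5], [471.0, 91.8], [632.0, 66.1], [630.8, 44.3]]
wood 5869.0 [array([285.6, 126. ]), array([ 66.7, 154.9]), np.float64(87.9)] [[468.8, 74.2], [600.1, 58.0], [597.6, 1.6], [459.0, 18.5]]
wood 914.0 [array([13. , 82.5]), array([26., 77.]), np.float64(0.0)] [[285.3, 82.3], [308.6, 140.2], [329.8, 136.8], [307.8, 78.7]]
wood 2005.0 [array([304.8,  44.6]), array([ 82.5, 164.4]), np.float64(85.2)] [[492.3, 135.5], [622.8, 124.3], [624.5, 62.8], [485.7, 74.0]]
wood 923.0 [array([169.5,  31.5]), array([63.5, 15.7]), np.float64(88.0)] [[447.4, 150.1], [459.9, 148.5], [450.7, 103.0], [437.6, 104.7]]
now jig [ 60.4 -99.3] 171.0 shift [71.9 65.  -1.1] spin 0.29 F [ 0.3 -0.3  0.5] t 9.5
```

View pics/w4.png

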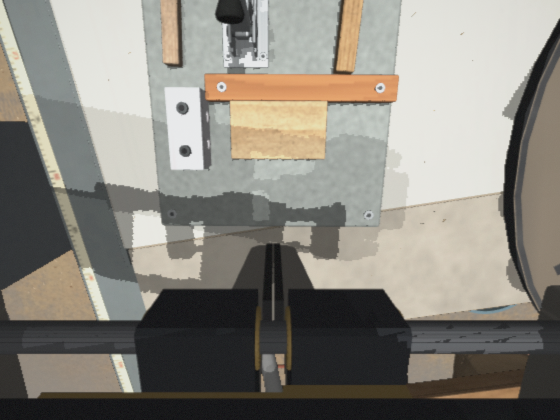

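The blank now lies flush under the fence (pixels 232–326, 101–159), its right end at column 326; the bush block face is near column 208.

```bash
python3 - <<'E'
from m import *
c=eyes.read_camera("wrist"); th,t=-.158,np.array([465.5,71.5])
R=np.array([[np.cos(th),-np.sin(th)],[np.sin(th),np.cos(th)]])
for p,z in(((232,130),38),((326,130),38),((205,110),54),((205,100),34),((398,87),34)): print(p,((onz(c,p,z)[0,:2]-t)@R).round(1))
toolshift(th,t,(125,-27,172))
E
```

```text
(232, 130) [ 23.1 -25.2]
(326, 130) [105.7 -25.2]
(205, 110) [ 3.6 -9.5]
(205, 100) [-0.1  0. ]
(398, 87) [166.7  10.5]
now jig [ 59.  -99.2] 171.0 shift [72.2 66.  -1.1] spin 0.01 F [-0.1  0.  -0.2] t 9.55
```

arm_command(series=[{"dx": 0.005,"dy": 0,"dz": 0,"spin": -10,"jaw": 1},{"dx": 0.015,"dy": 0,"dz": 0,"spin": -20,"jaw": 1},{"dx": 0.025,"dy": 0,"dz": 0,"spin": -30,"jaw": 1},{"dx": 0.04,"dy": 0.01,"dz": 0,"spin": -40,"jaw": 1},{"dx": 0.05,"dy": 0.02,"dz": 0,"spin": -50,"jaw": 1},{"dx": 0.06,"dy": 0.03,"dz": 0,"spin": -60,"jaw": 1},{"dx": 0.07,"dy": 0.045,"dz": 0,"spin": -70,"jaw": 1},{"dx": 0.072,"dy": 0.06,"dz": 0,"spin": -80,"jaw": 1}])

```text
t: 10.55
ee_pos: [579.4, 26.3, 171.1]
ee_rot: [[-0.947, 0.32, -0.002], [0.32, 0.947, 0.001], [0.002, -0.0, -1.0]]
contact_force: [0.3, -0.0, 0.4]
grip_width: 0.4
grip_force: 0.0
```

arm_command(series=[{"dx": 0,"dy": 0,"dz": 0,"spin": -10,"jaw": 1},{"dx": 0,"dy": 0,"dz": 0,"spin": -10,"jaw": 1},{"dx": 0,"dy": 0,"dz": 0,"spin": -10,"jaw": 1},{"dx": 0,"dy": 0,"dz": 0,"spin": -10,"jaw": 1},{"dx": 0,"dy": 0,"dz": 0,"spin": -10,"jaw": 1},{"dx": 0,"dy": 0,"dz": 0,"spin": -10,"jaw": 1},{"dx": 0,"dy": 0,"dz": 0,"spin": -10,"jaw": 1},{"dx": 0,"dy": 0,"dz": 0,"spin": -10,"jaw": 1}])

```text
t: 11.55
ee_pos: [579.7, 25.6, 172.6]
ee_rot: [[-0.988, 0.157, -0.0], [0.157, 0.988, 0.0], [0.0, 0.0, -1.0]]
contact_force: [-0.6, 0.1, -0.2]
grip_width: 0.6
grip_force: 0.0
```

```bash
python3 - <<'E'
from m import *
c=eyes.read_camera("wrist"); th,t=-.158,np.array([465.5,71.5])
cv2.imwrite("pics/w5.png",c["pixels"][:,:,::-1])
toolshift(th,t,(125,-27,43)); print(ctrl.get_obs()["joints"].round(2))
E
```

```text
now jig [120.  -27.4] 172.7 shift [ -5.    0.4 129.7] spin 90.0 F [-0.5 -0.6  0.2] t 11.6
[-0.16  0.22  1.65  0.    1.27 -1.58]
```

View pics/w5.png

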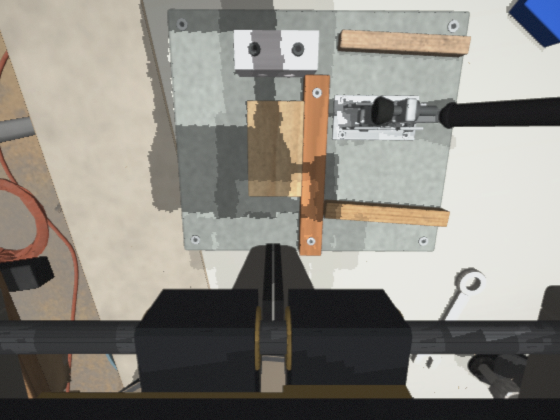

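The view shows the blank (248–302, 101–197) along the fence, its near end at row 197; bush block face at row ~72; the handle out to the right, clear. Descend behind the end.

arm_command(series=[{"dx": -0.005,"dy": 0,"dz": 0.02,"spin": 0,"jaw": 1},{"dx": -0.006,"dy": 0,"dz": 0.05,"spin": 0,"jaw": 1},{"dx": -0.006,"dy": 0,"dz": 0.08,"spin": 0,"jaw": 1},{"dx": -0.006,"dy": 0,"dz": 0.1,"spin": 0,"jaw": 1},{"dx": -0.006,"dy": 0,"dz": 0.12,"spin": 0,"jaw": 1},{"dx": -0.006,"dy": 0,"dz": 0.13,"spin": 0,"jaw": 1},{"dx": -0.006,"dy": 0,"dz": 0.13,"spin": 0,"jaw": 1},{"dx": -0.006,"dy": 0,"dz": 0.13,"spin": 0,"jaw": 1}])

```text
t: 12.6
ee_pos: [586.5, 24.5, 43.6]
ee_rot: [[-0.988, 0.157, 0.002], [0.157, 0.988, -0.0], [-0.002, -0.0, -1.0]]
contact_force: [0.1, 0.7, -0.3]
grip_width: 0.5
grip_force: 0.0
```

arm_command(series=[{"dx": 0.003,"dy": 0,"dz": 0,"spin": 0,"jaw": 1},{"dx": 0.006,"dy": 0,"dz": 0,"spin": 0,"jaw": 1},{"dx": 0.009,"dy": 0,"dz": 0,"spin": 0,"jaw": 1},{"dx": 0.012,"dy": 0,"dz": 0,"spin": 0,"jaw": 1},{"dx": 0.015,"dy": 0,"dz": 0,"spin": 0,"jaw": 1},{"dx": 0.018,"dy": 0,"dz": 0,"spin": 0,"jaw": 1},{"dx": 0.021,"dy": 0,"dz": 0,"spin": 0,"jaw": 1},{"dx": 0.023,"dy": 0,"dz": 0,"spin": 0,"jaw": 1}])

```text
t: 13.6
ee_pos: [562.7, 28.3, 42.6]
ee_rot: [[-0.988, 0.157, -0.0], [0.157, 0.988, -0.0], [0.0, -0.0, -1.0]]
contact_force: [0.4, -0.7, 0.3]
grip_width: 0.6
grip_force: 0.1
```

```bash
python3 - <<'E'
from m import *
c=eyes.read_camera("wrist"); th,t=-.158,np.array([465.5,71.5])
cv2.imwrite("pics/w6.png",c["pixels"][:,:,::-1])
toolshift(th,t,(95,-27,43))
E
```

```text
now jig [102.5 -27.3] 42.5 shift [ 7.5  0.3 -0.5] spin 90.01 F [ 0.2  0.4 -0.3] t 13.65
```

View pics/w6.png

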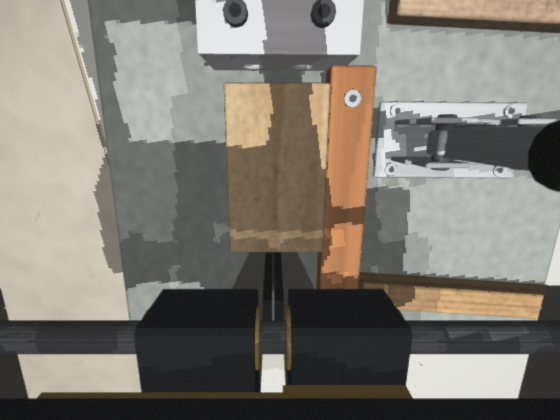

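The blank's far end (row 84) is still some 7 mm short of the bush face (row ~70) and it stays along the fence. Continue slowly.

arm_command(series=[{"dx": 0.001,"dy": 0,"dz": 0,"spin": 0,"jaw": 1},{"dx": 0.002,"dy": 0,"dz": 0,"spin": 0,"jaw": 1},{"dx": 0.003,"dy": 0,"dz": 0,"spin": 0,"jaw": 1},{"dx": 0.004,"dy": 0,"dz": 0,"spin": 0,"jaw": 1},{"dx": 0.0045,"dy": 0,"dz": 0,"spin": 0,"jaw": 1},{"dx": 0.005,"dy": 0,"dz": 0,"spin": 0,"jaw": 1},{"dx": 0.0055,"dy": 0,"dz": 0,"spin": 0,"jaw": 1},{"dx": 0.006,"dy": 0,"dz": 0,"spin": 0,"jaw": 1}])

```text
t: 14.65
ee_pos: [556.9, 29.2, 42.6]
ee_rot: [[-0.988, 0.157, 0.0], [0.157, 0.988, 0.0], [-0.0, 0.0, -1.0]]
contact_force: [0.8, -0.4, 0.8]
grip_width: 0.5
grip_force: 0.1
```

arm_command(series=[{"dx": 0.0003,"dy": 0,"dz": 0,"spin": 0,"jaw": 1},{"dx": 0.0006,"dy": 0,"dz": 0,"spin": 0,"jaw": 1},{"dx": 0.0009,"dy": 0,"dz": 0,"spin": 0,"jaw": 1},{"dx": 0.0012,"dy": 0,"dz": 0,"spin": 0,"jaw": 1},{"dx": 0.0015,"dy": 0,"dz": 0,"spin": 0,"jaw": 1},{"dx": 0.0015,"dy": 0,"dz": 0,"spin": 0,"jaw": 1},{"dx": 0.0015,"dy": 0,"dz": 0,"spin": 0,"jaw": 1},{"dx": 0.0015,"dy": 0,"dz": 0,"spin": 0,"jaw": 1}])

```text
t: 15.65
ee_pos: [555.4, 29.5, 42.6]
ee_rot: [[-0.988, 0.157, -0.0], [0.157, 0.988, 0.0], [0.0, 0.0, -1.0]]
contact_force: [-0.4, 0.8, -0.2]
grip_width: 0.6
grip_force: 0.0
```

arm_command(series=[{"dx": 0.0003,"dy": 0,"dz": 0,"spin": 0,"jaw": 1},{"dx": 0.0006,"dy": 0,"dz": 0,"spin": 0,"jaw": 1},{"dx": 0.0009,"dy": 0,"dz": 0,"spin": 0,"jaw": 1},{"dx": 0.0012,"dy": 0,"dz": 0,"spin": 0,"jaw": 1},{"dx": 0.0015,"dy": 0,"dz": 0,"spin": 0,"jaw": 1},{"dx": 0.0015,"dy": 0,"dz": 0,"spin": 0,"jaw": 1},{"dx": 0.0015,"dy": 0,"dz": 0,"spin": 0,"jaw": 1},{"dx": 0.0015,"dy": 0,"dz": 0,"spin": 0,"jaw": 1}])

```text
t: 16.65
ee_pos: [554.5, 29.5, 42.9]
ee_rot: [[-0.988, 0.157, 0.001], [0.157, 0.988, -0.0], [-0.001, -0.0, -1.0]]
contact_force: [3.0, -1.3, -0.1]
grip_width: 0.7
grip_force: 1.6
```

arm_command(series=[{"dx": 0.0004,"dy": 0,"dz": 0,"spin": 0,"jaw": 1},{"dx": 0.0008,"dy": 0,"dz": 0,"spin": 0,"jaw": 1},{"dx": 0.0008,"dy": 0,"dz": 0,"spin": 0,"jaw": 1},{"dx": 0.0008,"dy": 0,"dz": 0,"spin": 0,"jaw": 1},{"dx": 0.0008,"dy": 0,"dz": 0,"spin": 0,"jaw": 1},{"dx": 0.0008,"dy": 0,"dz": 0,"spin": 0,"jaw": 1},{"dx": 0.0008,"dy": 0,"dz": 0,"spin": 0,"jaw": 1},{"dx": 0.0008,"dy": 0,"dz": 0,"spin": 0,"jaw": 1}])

```text
t: 17.65
ee_pos: [554.4, 29.4, 43.2]
ee_rot: [[-0.988, 0.157, 0.003], [0.157, 0.988, -0.001], [-0.003, -0.0, -1.0]]
contact_force: [5.1, -1.3, 0.2]
grip_width: 0.6
grip_force: 2.7
```

```bash
python3 - <<'E'
from m import *
c=eyes.read_camera("wrist"); th,t=-.158,np.array([465.5,71.5])
cv2.imwrite("pics/w7.png",c["pixels"][:,:,::-1])
toolshift(th,t,(95,-27,43))
E
```

```text
now jig [ 94.4 -27.5] 43.2 shift [-0.6  0.5  0.2] spin 90.01 F [ 5.5 -1.9 -1.4] t 17.7
```

View pics/w7.png

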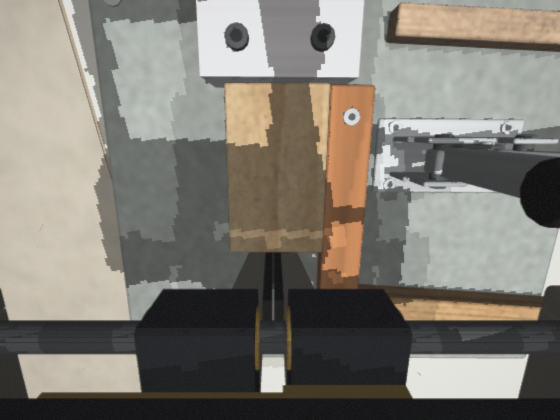

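The blank's end is against the bush face (row ~82) and its side along the fence, held at about 5 N. Back off, rise, then go over the handle.

arm_command(series=[{"dx": -0.008,"dy": 0,"dz": 0,"spin": 0,"jaw": 1},{"dx": -0.015,"dy": 0,"dz": 0,"spin": 0,"jaw": 1},{"dx": -0.015,"dy": 0,"dz": -0.03,"spin": 0,"jaw": 1},{"dx": -0.015,"dy": 0,"dz": -0.07,"spin": 0,"jaw": 1},{"dx": -0.015,"dy": 0,"dz": -0.11,"spin": 0,"jaw": 1},{"dx": -0.015,"dy": 0,"dz": -0.14,"spin": 0,"jaw": 1},{"dx": -0.015,"dy": 0,"dz": -0.162,"spin": 0,"jaw": 1},{"dx": -0.015,"dy": 0,"dz": -0.162,"spin": 0,"jaw": 1}])

```text
t: 18.7
ee_pos: [569.1, 27.4, 206.2]
ee_rot: [[-0.988, 0.157, 0.003], [0.157, 0.988, -0.0], [-0.003, 0.0, -1.0]]
contact_force: [-1.8, 0.0, -0.9]
grip_width: 0.5
grip_force: 0.0
```

arm_command(series=[{"dx": 0.01,"dy": 0.025,"dz": 0,"spin": 0,"jaw": 1},{"dx": 0.025,"dy": 0.06,"dz": 0,"spin": 0,"jaw": 1},{"dx": 0.04,"dy": 0.1,"dz": 0,"spin": 0,"jaw": 1},{"dx": 0.055,"dy": 0.135,"dz": 0,"spin": 0,"jaw": 1},{"dx": 0.07,"dy": 0.165,"dz": 0,"spin": 0,"jaw": 1},{"dx": 0.075,"dy": 0.177,"dz": 0,"spin": 0,"jaw": 1},{"dx": 0.075,"dy": 0.177,"dz": 0,"spin": 0,"jaw": 1},{"dx": 0.075,"dy": 0.177,"dz": 0,"spin": 0,"jaw": 1}])

```text
t: 19.7
ee_pos: [522.0, 213.0, 204.2]
ee_rot: [[-0.987, 0.158, -0.001], [0.158, 0.987, -0.001], [0.0, -0.001, -1.0]]
contact_force: [-0.8, -0.1, 0.2]
grip_width: 0.5
grip_force: 0.0
```

```bash
python3 - <<'E'
from m import *
th,t=-.158,np.array([465.5,71.5]); toolshift(th,t,(35,150,170))
R=np.array([[np.cos(th),-np.sin(th)],[np.sin(th),np.cos(th)]])
c=eyes.read_camera("top"); b=cv2.inRange(cv2.cvtColor(c["pixels"],cv2.COLOR_RGB2GRAY),0,45)
ends=[R@np.array([35,90+r*np.cos(.96)])+t for r in(40,116)]
print(proj(c,np.c_[ends,[78,140]]).round(1)); cv2.imwrite("pics/t8.png",c["pixels"][165:290,275:410,::-1])
E
```

```text
now jig [ 33.6 148.6] 204.2 shift [-1.4  1.4 34.2] spin 89.95 F [-0.8 -0.1  0.2] t 19.7
[[306.3 218.5]
 [290.7 209.4]]
```

The projected handle matches the earlier crop. Press down in steps.

arm_command(series=[{"dx": 0,"dy": 0.001,"dz": 0.015,"spin": 0,"jaw": 1},{"dx": 0,"dy": 0.001,"dz": 0.028,"spin": 0,"jaw": 1},{"dx": 0,"dy": 0.001,"dz": 0.034,"spin": 0,"jaw": 1},{"dx": 0,"dy": 0.001,"dz": 0.038,"spin": 0,"jaw": 1},{"dx": 0,"dy": 0.001,"dz": 0.042,"spin": 0,"jaw": 1},{"dx": 0,"dy": 0.001,"dz": 0.046,"spin": 0,"jaw": 1},{"dx": 0,"dy": 0.001,"dz": 0.05,"spin": 0,"jaw": 1},{"dx": 0,"dy": 0.001,"dz": 0.054,"spin": 0,"jaw": 1}])

```text
t: 20.75
ee_pos: [523.8, 221.0, 156.7]
ee_rot: [[-0.988, 0.157, 0.006], [0.157, 0.987, 0.013], [-0.004, 0.014, -1.0]]
contact_force: [-10.5, 19.7, 29.3]
grip_width: 0.7
grip_force: 14.5
```

arm_command(series=[{"dx": 0,"dy": 0.001,"dz": 0.004,"spin": 0,"jaw": 1},{"dx": 0,"dy": 0.002,"dz": 0.008,"spin": 0,"jaw": 1},{"dx": 0,"dy": 0.003,"dz": 0.012,"spin": 0,"jaw": 1},{"dx": 0,"dy": 0.004,"dz": 0.016,"spin": 0,"jaw": 1},{"dx": 0,"dy": 0.005,"dz": 0.02,"spin": 0,"jaw": 1},{"dx": 0,"dy": 0.006,"dz": 0.024,"spin": 0,"jaw": 1},{"dx": 0,"dy": 0.007,"dz": 0.028,"spin": 0,"jaw": 1},{"dx": 0,"dy": 0.008,"dz": 0.032,"spin": 0,"jaw": 1}])

```text
t: 21.75
ee_pos: [523.1, 223.0, 118.2]
ee_rot: [[-0.988, 0.157, -0.0], [0.157, 0.988, 0.0], [0.0, -0.0, -1.0]]
contact_force: [-0.3, 0.4, 1.9]
grip_width: 0.2
grip_force: 0.6
```

```bash
cat > hd.py <<'E'
from m import *
th,t=-.158,np.array([465.5,71.5]); R=np.array([[np.cos(th),-np.sin(th)],[np.sin(th),np.cos(th)]])
def handle():
  for n in("scene","top"):
    c=eyes.read_camera(n); g=cv2.GaussianBlur(cv2.cvtColor(c["pixels"],cv2.COLOR_RGB2GRAY),(3,3),0)
    for x in (35,):
      out=[]
      for a in range(-2,58,3):
        A=np.radians(a); P=[[*(R@[x,90+r*np.cos(A)]+t),45+r*np.sin(A)] for r in np.linspace(45,112,12)]
        p=proj(c,P).round().astype(int); out.append((a,int(np.median(g[p[:,1],p[:,0]])),int(g[p[-3:,1],p[-3:,0]].mean())))
      print(n,out)
  toolshift(th,t,(35,150,170))
E
python3 -c "from hd import *;handle()"
```

```text
scene [(-2, 157, 140), (1, 157, 95), (4, 157, 115), (7, 158, 145), (10, 158, 157), (13, 157, 157), (16, 157, 157), (19, 158, 154), (22, 143, 136), (25, 97, 80), (28, 30, 34), (31, 16, 27), (34, 20, 52), (37, 46, 89), (40, 70, 74), (43, 68, 69), (46, 69, 70), (49, 70, 69), (52, 72, 65), (55, 73, 59)]
top [(-2, 51, 136), (1, 52, 136), (4, 52, 132), (7, 52, 131), (10, 51, 130), (13, 51, 112), (16, 51, 110), (19, 50, 91), (22, 50, 81), (25, 49, 71), (28, 48, 57), (31, 48, 46), (34, 48, 48), (37, 50, 50), (40, 52, 56), (43, 54, 65), (46, 53, 73), (49, 54, 75), (52, 54, 78), (55, 56, 76)]
now jig [ 32.5 158.5] 117.7 shift [ -2.4  -8.5 -52.3] spin 90.02 F [-0.3 -0.4 -0.2] t 21.85
```

The handle is at about 30° and following. Continue the press.

arm_command(series=[{"dx": 0,"dy": 0.001,"dz": 0.004,"spin": 0,"jaw": 1},{"dx": 0,"dy": 0.002,"dz": 0.008,"spin": 0,"jaw": 1},{"dx": 0,"dy": 0.003,"dz": 0.012,"spin": 0,"jaw": 1},{"dx": -0.001,"dy": 0.004,"dz": 0.016,"spin": 0,"jaw": 1},{"dx": -0.001,"dy": 0.005,"dz": 0.02,"spin": 0,"jaw": 1},{"dx": -0.001,"dy": 0.005,"dz": 0.024,"spin": 0,"jaw": 1},{"dx": -0.001,"dy": 0.005,"dz": 0.028,"spin": 0,"jaw": 1},{"dx": -0.001,"dy": 0.005,"dz": 0.032,"spin": 0,"jaw": 1}])

```text
t: 22.85
ee_pos: [525.5, 228.2, 87.0]
ee_rot: [[-0.988, 0.157, 0.001], [0.157, 0.988, 0.001], [-0.001, 0.001, -1.0]]
contact_force: [-0.4, 2.4, 5.9]
grip_width: 0.5
grip_force: 2.5
```

arm_command(series=[{"dx": 0,"dy": 0,"dz": 0.0015,"spin": 0,"jaw": 1},{"dx": 0,"dy": 0,"dz": 0.003,"spin": 0,"jaw": 1},{"dx": 0,"dy": 0,"dz": 0.0045,"spin": 0,"jaw": 1},{"dx": 0,"dy": 0,"dz": 0.006,"spin": 0,"jaw": 1},{"dx": 0,"dy": 0,"dz": 0.0075,"spin": 0,"jaw": 1},{"dx": 0,"dy": 0,"dz": 0.009,"spin": 0,"jaw": 1},{"dx": 0,"dy": 0,"dz": 0.0105,"spin": 0,"jaw": 1},{"dx": 0,"dy": 0,"dz": 0.011,"spin": 0,"jaw": 1}])

```text
t: 23.85
ee_pos: [524.6, 227.3, 75.0]
ee_rot: [[-0.988, 0.157, -0.001], [0.157, 0.988, -0.001], [0.001, -0.001, -1.0]]
contact_force: [0.4, 0.3, 2.1]
grip_width: 0.5
grip_force: 0.8
```

```bash
python3 -c "from hd import *;handle()"
```

```text
scene [(-2, 47, 122), (1, 24, 37), (4, 28, 34), (7, 47, 80), (10, 67, 146), (13, 69, 154), (16, 71, 144), (19, 72, 136), (22, 72, 107), (25, 73, 78), (28, 70, 83), (31, 70, 81), (34, 70, 71), (37, 69, 69), (40, 68, 68), (43, 69, 69), (46, 69, 69), (49, 70, 66), (52, 72, 57), (55, 75, 46)]
top [(-2, 49, 98), (1, 48, 97), (4, 49, 84), (7, 49, 78), (10, 51, 78), (13, 55, 74), (16, 55, 63), (19, 59, 54), (22, 64, 62), (25, 66, 63), (28, 72, 68), (31, 73, 75), (34, 73, 73), (37, 69, 69), (40, 67, 66), (43, 67, 65), (46, 70, 67), (49, 70, 66), (52, 68, 66), (55, 65, 66)]
now jig [ 33.7 163.2] 75.0 shift [ -1.2 -13.2 -95. ] spin 90.01 F [ 0.8 -0.8  0.8] t 23.95
```

arm_command(series=[{"dx": 0,"dy": 0,"dz": 0.001,"spin": 0,"jaw": 1},{"dx": 0,"dy": 0,"dz": 0.0015,"spin": 0,"jaw": 1},{"dx": 0,"dy": 0,"dz": 0.002,"spin": 0,"jaw": 1},{"dx": 0,"dy": 0,"dz": 0.0025,"spin": 0,"jaw": 1},{"dx": 0,"dy": 0,"dz": 0.003,"spin": 0,"jaw": 1},{"dx": 0,"dy": 0,"dz": 0.003,"spin": 0,"jaw": 1},{"dx": 0,"dy": 0,"dz": 0.003,"spin": 0,"jaw": 1},{"dx": 0,"dy": 0,"dz": 0.003,"spin": 0,"jaw": 1}])

```text
t: 24.95
ee_pos: [524.8, 227.5, 73.6]
ee_rot: [[-0.988, 0.157, -0.001], [0.157, 0.988, -0.001], [0.001, -0.001, -1.0]]
contact_force: [-4.6, -1.6, 9.0]
grip_width: 0.4
grip_force: 4.9
```

arm_command(series=[{"dx": 0,"dy": 0,"dz": 0.001,"spin": 0,"jaw": 1},{"dx": 0,"dy": 0,"dz": 0.002,"spin": 0,"jaw": 1},{"dx": 0,"dy": 0,"dz": 0.002,"spin": 0,"jaw": 1},{"dx": 0,"dy": 0,"dz": 0.002,"spin": 0,"jaw": 1},{"dx": 0,"dy": 0,"dz": 0.002,"spin": 0,"jaw": 1},{"dx": 0,"dy": 0,"dz": 0.002,"spin": 0,"jaw": 1},{"dx": 0,"dy": 0,"dz": 0.002,"spin": 0,"jaw": 1},{"dx": 0,"dy": 0,"dz": 0.002,"spin": 0,"jaw": 1}])

```text
t: 25.95
ee_pos: [524.9, 227.6, 73.3]
ee_rot: [[-0.988, 0.157, -0.001], [0.157, 0.988, -0.001], [0.001, -0.001, -1.0]]
contact_force: [-9.2, -4.0, 20.5]
grip_width: 0.8
grip_force: 10.4
```

Hard stop at 20 N: the handle is fully down. Take the hand away, straight up.

arm_command(series=[{"dx": 0,"dy": 0,"dz": -0.01,"spin": 0,"jaw": 1},{"dx": 0,"dy": 0,"dz": -0.04,"spin": 0,"jaw": 1},{"dx": 0,"dy": 0,"dz": -0.08,"spin": 0,"jaw": 1},{"dx": 0,"dy": 0,"dz": -0.12,"spin": 0,"jaw": 1},{"dx": 0,"dy": 0,"dz": -0.16,"spin": 0,"jaw": 1},{"dx": 0,"dy": 0,"dz": -0.2,"spin": 0,"jaw": 1},{"dx": 0,"dy": 0,"dz": -0.2,"spin": 0,"jaw": 1},{"dx": 0,"dy": 0,"dz": -0.2,"spin": 0,"jaw": 1}])

```text
t: 26.95
ee_pos: [524.4, 227.6, 269.2]
ee_rot: [[-0.988, 0.157, -0.002], [0.157, 0.988, -0.0], [0.002, -0.001, -1.0]]
contact_force: [0.7, -0.3, -0.5]
grip_width: 0.4
grip_force: 0.0
```

```bash
python3 - <<'E'
from hd import *
handle()
c=eyes.read_camera("top"); hsv=cv2.cvtColor(c["pixels"],cv2.COLOR_RGB2HSV)
m=cv2.inRange(hsv,(14,60,100),(25,200,255)); cs,_=cv2.findContours(m,cv2.RETR_EXTERNAL,cv2.CHAIN_APPROX_NONE)
for k in cs:
    r=cv2.minAreaRect(k)
    if 300<cv2.contourArea(k)<1500 and 280<r[0][0]<400 and r[0][1]>170: print(cv2.contourArea(k),((onz(c,cv2.boxPoints(r),38)[:,:2]-t)@R).round(1).tolist())
# wrist: tip/block
E
```

```text
scene [(-2, 44, 104), (1, 21, 29), (4, 22, 29), (7, 58, 96), (10, 125, 153), (13, 154, 160), (16, 157, 159), (19, 156, 152), (22, 157, 126), (25, 164, 77), (28, 141, 84), (31, 147, 136), (34, 158, 168), (37, 158, 169), (40, 131, 115), (43, 119, 84), (46, 130, 137), (49, 151, 177), (52, 159, 207), (55, 161, 213)]
top [(-2, 51, 75), (1, 50, 76), (4, 49, 76), (7, 49, 76), (10, 50, 76), (13, 54, 74), (16, 54, 72), (19, 60, 69), (22, 63, 75), (25, 69, 85), (28, 73, 92), (31, 94, 122), (34, 111, 138), (37, 129, 148), (40, 135, 152), (43, 132, 152), (46, 125, 150), (49, 125, 148), (52, 127, 143), (55, 127, 139)]
now jig [ 33.2 163.3] 268.4 shift [ -2.1 -13.1  98.4] spin 90.01 F [-0.1  0.2  0.5] t 27.05
451.0 [[-292.8, -129.6], [-247.6, -125.3], [-230.8, -239.4], [-276.0, -242.9]]
349.0 [[0.6, -0.5], [81.3, -0.0], [82.8, -48.1], [2.2, -48.0]]
```

The handle stays down and the block measures x 1–83, y 0 to -48: seated. Handing in.

```bash
python3 -c "from workcell import ctrl; print(ctrl.job_done())"
```

```text
the job is handed in; nothing more can be done
None
```

The job is handed in, with no verdict returned: by camera the block sits against the fence and the bush block with the clamp handle down, and the hand is clear; the rubber tip's force on the block and the dowels' positions were not checked.

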